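# Clear the craft things into their organiser trays

## Task

Painting is over and the worktop is wanted for cooking, so put the craft things away in the three bamboo organiser trays: stand the red and the blue paint bottle upright in the two empty bays of the bottle rack, lay the green and the yellow-orange marker one to a groove in the pen tray, and lay the teal box of erasers flat, as it is, in the tray with the single wide bay. Everything must sit right down on the floor of its bay; leave the black paint bottle that is already in the rack, and the mug, where they are.

Things in the scene. Friction and masses are not known exactly. Their poses are not given: they have to be found in the camera images.
- red_paint: Closed squeeze bottle of paint, red with a black cap, upright on its base. Body 31 mm in diameter, straight up to 37 mm, shoulder narrowing above it (grip below), from 52 mm a 24 mm cap ending in a cone; 78 mm tall, about 55 g. Origin: centre of its underside, z up the bottle. 
- blue_paint: Closed squeeze bottle of paint, blue with a white cap, upright on its base. Body 31 mm in diameter, straight up to 37 mm, shoulder narrowing above it (grip below), from 52 mm a 24 mm cap ending in a cone; 78 mm tall, about 55 g. Origin: centre of its underside, z up the bottle. 
- black_paint: Closed squeeze bottle of paint, black with a white cap, upright on its base. Body 31 mm in diameter, straight up to 37 mm, shoulder narrowing above it (grip below), from 52 mm a 24 mm cap ending in a cone; 78 mm tall, about 55 g. Origin: centre of its underside, z up the bottle. It stands loose in the bottle rack, in the bay at the rack's y = -54 mm, and stays there.
- green_marker: Felt marker, white barrel with green cap and end, lying down. 131 mm long along its own y, 15 mm thick and 15 mm high, 14 g; it rests on a flat side and does not roll. Origin: the middle of its length, on the underside; z up.
- orange_marker: Felt marker, white barrel with yellow-orange cap and end, lying down. 131 mm long along its own y, 15 mm thick and 15 mm high, 14 g; it rests on a flat side and does not roll. Origin: the middle of its length, on the underside; z up.
- eraser_box: Closed teal cardboard box of erasers, 46 mm wide along its own x, 98 mm long along its own y, 20 mm high, about 50 g, lying flat. Origin: centre of its underside, z up.
- bottle_rack: Bottle rack. Fixed, flat, light bamboo, grey felt floor 4 mm above the origin (centre of underside, z up). Outside 60 (x) by 168 mm (y). Three square bays of 48 mm centred at y = -54, 0, +54 mm; walls and dividers 6 mm thick, tops 20 mm above the worktop. The bay at -54 holds the black bottle; the others are free. Close the fingers along x: neighbours stand 23 mm apart.
- pen_tray: Pen tray. Fixed, flat, light bamboo, grey felt floor 4 mm above the origin (centre of underside, z up). Outside 84 (x) by 164 mm (y). Two grooves 32 mm wide and 152 mm long, along y, centred at x = -20 and +20 mm; walls 6 mm and rib 8 mm thick, tops 10 mm above the worktop. Either marker may take either groove; its top then stands 9 mm above the walls.
- eraser_tray: Eraser tray. Fixed, flat, light bamboo, grey felt floor 4 mm above the origin (centre of underside, z up). One bay 64 (x) by 116 mm (y); outside 76 by 128 mm, walls 6 mm thick, tops 12 mm above the worktop. The eraser box lies in it with its length along y, its top 12 mm above the walls.
- mug: White stoneware mug with a blue band, loose, upright: 83 mm in diameter, 94 mm tall. Origin on the underside, z up; the round body is centred 17 mm from it along +y, the handle reaches 58 mm along -y. To be left alone.
Not all that is in view belongs to the job. Several things look just like the red_paint: the one meant starts farthest to the robot's right.

How it is judged:
At the end, for the whole second after the job is handed in: Red and blue bottle upright, one per free bay of the rack; a marker lying along each groove; eraser box flat and lengthwise in its tray: all within 4 mm of the bay floors, inside the walls (8-10 mm play), released, at rest. Black bottle upright in its bay; mug within 20 mm of its place (x of red_paint in the frame of bottle_rack between -0.012 and 0.012 m and y of red_paint in the frame of bottle_rack between -0.012 and 0.066 m and z of red_paint in the frame of bottle_rack between 0 and 0.008 m and angle between each of red_paint, blue_paint, black_paint's own z axis and vertical below 0.12 rad and linear speed of each of red_paint, blue_paint, green_marker, orange_marker, eraser_box below 0.02 m/s and angular speed of each of red_paint, blue_paint, green_marker, orange_marker, eraser_box below 0.2 rad/s and x of blue_paint in the frame of bottle_rack between -0.012 and 0.012 m and y of blue_paint in the frame of bottle_rack between -0.012 and 0.066 m and z of blue_paint in the frame of bottle_rack between 0 and 0.008 m and y of green_marker in the frame of pen_tray between -0.014 and 0.014 m and z of green_marker in the frame of pen_tray between 0 and 0.008 m and angle between the y axis of each of green_marker, orange_marker and the y axis of pen_tray, either way round below 0.2 rad and y of orange_marker in the frame of pen_tray between -0.014 and 0.014 m and z of orange_marker in the frame of pen_tray between 0 and 0.008 m and ((x of green_marker in the frame of pen_tray between 0.008 and 0.033 m and x of orange_marker in the frame of pen_tray between -0.033 and -0.008 m) or (x of orange_marker in the frame of pen_tray between 0.008 and 0.033 m and x of green_marker in the frame of pen_tray between -0.033 and -0.008 m)) and x of eraser_box in the frame of eraser_tray between -0.013 and 0.013 m and y of eraser_box in the frame of eraser_tray between -0.014 and 0.014 m and z of eraser_box in the frame of eraser_tray between 0 and 0.008 m and angle between eraser_box's own z axis and vertical below 0.1 rad and angle between the y axis of eraser_box and the y axis of eraser_tray, either way round below 0.25 rad and y of black_paint in the frame of bottle_rack between -0.066 and -0.042 m and distance of mug from where it was at the start of the episode below 0.02 m); the robot touches nothing.
It fails at once if the black bottle already in the rack is lifted out or knocked over (moved more than 20 mm or tipped past 0.5 rad) (distance of black_paint from where it was at the start of the episode above 0.02 m or angle between black_paint's own z axis and vertical above 0.5 rad).
It fails at once if the mug is pushed more than 20 mm or tipped past 0.3 rad (distance of mug from where it was at the start of the episode above 0.02 m or angle between mug's own z axis and vertical above 0.3 rad).
It also fails if it takes over 120 s, if anything falls off the work surface, if the arm or the gripper's body presses on something with over 40 N, if the wrist force passes 120 N, or if a joint passes its speed limit or range.

## Robot

A 6-joint arm with a two-finger parallel gripper is mounted at the origin on the work surface; the furniture and walls round the work are solid. World frame = base frame: x ahead of the robot, y to its left, z up, the work surface at z = 0. Lengths are in m, angles in rad, forces in N, time in s.
With the tool pointing down it reaches from about 0.35 to 0.875 m from the base axis. Payload 4.2 kg.
Tool frame: the origin (TCP) lies at the very end of the fingers, on their centre line; the grasp point (between the pads) lies 19 mm behind it; z points along the fingers, y is the line along which they close (so a half turn about z gives the same grasp; the last joint's range is limited). The gripper opens to 85 mm and grips with 20 to 120 N. Pads are 22 mm wide; open, the fingers measure 114 mm over their backs; the gripper's body (76 mm by 85 mm) begins 54 mm behind the grasp point. The pads swing forward as they close: fully open they stand 13 mm farther back than shut.
Start: joints at [-0.922, 0.385, 0.008, 0, -1.194, -0.259], TCP at [0.238, -0.578, 0.231] pointing down, gripper open.
Joint ranges: [-3.14, 3.14], [-1.21, 2.06], [-1.07, 1.41], [-3.16, 2.05], [-2.99, -0.16], [-3.1, 3.1]. Speed limits (rad/s): [2.79, 2.79, 3.14, 3.14, 3.14, 3.14].

## Interface

Orientations are given as [roll, pitch, yaw] about the fixed x, y, z axes, in that order (R = Rz(yaw) Ry(pitch) Rx(roll)).
In Python, from station import * gives the robot as it stands.
- The arm moves only by the shell command python3 -m jog 'ROWS' [OPENING] [FORCE]. ROWS is JSON, a list of rows, each an object with "dp": the shift along the world's x, y, z each as a share of 0.05 m, from -1 to 1, a list of three; "angular": the turn, a rotation vector about the world's x, y, z each as a share of 6 degrees, from -1 to 1, a list of three. A call has 1 to 12 rows; each row shifts and turns the commanded pose from where the row before left it; what a row does not reach is not made up. A row lasts 1/8 s, in which the tool goes at most 62.5 mm and 10.7 degrees, less where a joint would pass 70% of its speed; a pose out of reach is approached as far as the arm can. A call with a number of a shift or a turn outside -1 to 1 is refused whole. A call with a gripper value outside its range is refused whole. OPENING is the closure, from 0 (fully open) to 1 (shut), set as the call begins (- or left out, the last holds). The fingers move at their own pace and stop on an object; FORCE is the grip in N (left out, the last holds). Time passes only in rows, so rows that do not move let the fingers close. It gives the time, the measured TCP pose, the force, the opening and the grip force at its end, in the units of the state.
- get_obs(): the state, without advancing time (a new reading comes with each control period).
- grab_frame(name): name is "scene" or "top" or "wrist"; returns (picture, depth): 384x512x3 uint8, red, green, blue; 384x512 float32, m along the optical axis (not along the pixel's ray), 0 where there is no reading.
- camera_model(name): a dict with "K" (3x3 intrinsics, pixels), "R" (3x3) and "t" (3): a world point X has camera coordinates R X + t. Camera axes: x right, y down, z forward; pixel columns grow to the right and rows downward; lengths in m; the calibration is good to about 2 mm. A picture is of the moment at which its call begins: read the wrist's pose just before it. camera_model takes no time and is no camera call; for the wrist camera it gives the pose at the moment of the call.
- hand_in(): hands the job in; it is judged then, once.
The state is a dict: "t": time; "joints": joint angles; "dq": joint speeds; "joint_torque": joint torques, N m; "tool_pos": TCP position; "ee_rot": TCP orientation; "ft_force": force on the tool from outside, world axes, zero at the start; "torque": the same for the moment, N m; "finger_gap": finger opening in m; "finger_force": force on a finger pad.
Only numpy, scipy, OpenCV 4.12 (cv2) and the standard library are available. Lean on these libraries where they do the work, as an engineer would, in place of code of your own. Each camera call takes 0.05 s, during which the arm holds its last target. There are 200 camera calls.

## Working session

There is one attempt and no reset: what is moved stays moved. The work goes in short steps, Python scripts to look and compute and a shell command to move; the robot and the scene stay as the last step left them, time stands still between calls to the robot, and variables do not carry over. Pictures are saved under pics/ and viewed, at most 14 in all, crops included, and the job is handed in when it is done.

```bash
mkdir -p pics
python3 - <<'E'
from station import *
import cv2,numpy as np
for n in ("top","scene"):
    im,d=grab_frame(n); m=camera_model(n)
    np.savez(f"pics/{n}0.npz",im=im,d=d,**m)
    cv2.imwrite(f"pics/{n}0.png",cv2.resize(im[:,:,::-1],(800,600),interpolation=cv2.INTER_CUBIC))
    print(n,m["K"],m["R"],m["t"])
print(get_obs())
E
```

```text
top [[452.62423554   0.         253.1986098 ]
 [  0.         452.62423554 184.31073289]
 [  0.           0.           1.        ]] [[-0.01309494 -0.99990691  0.00383373]
 [-0.98676971  0.01230308 -0.16166068]
 [ 0.16159846 -0.00589994 -0.98683896]] [-0.03179059  0.52580887  1.36168077]
scene [[425.77558007   0.         259.15483667]
 [  0.         425.77558007 190.24533523]
 [  0.           0.           1.        ]] [[ 0.64988423 -0.75958529  0.02608982]
 [-0.2838618  -0.27442279 -0.9187571 ]
 [ 0.70503402  0.58967985 -0.39396029]] [-0.35083996  0.18714521  0.77564173]
{'t': 0.1, 'joints': array([-9.22363311e-01,  3.85476913e-01,  6.73554725e-03, -3.99224268e-04,
       -1.19399115e+00, -2.58606471e-01]), 'dq': array([-0.00082674, -0.00114239,  0.00203935,  0.00149174,  0.0006282 ,
        0.00053396]), 'joint_torque': array([-1.59988963e-04, -3.93321490e+01,  1.88930315e+01,  4.19796064e+00,
       -2.59462860e-03,  6.57205277e-07]), 'tool_pos': array([ 0.23732629, -0.57761855,  0.23032739]), 'ee_rot': array([ 3.13962596e+00, -1.36557880e-04, -2.75191323e+00]), 'ft_force': array([-0.78037261, -0.22728159, -0.15291239]), 'torque': array([-0.0204119 ,  0.02265481,  0.02384694]), 'finger_force': 0.0, 'finger_gap': 0.08575668118747297}
```

View pics/top0.png

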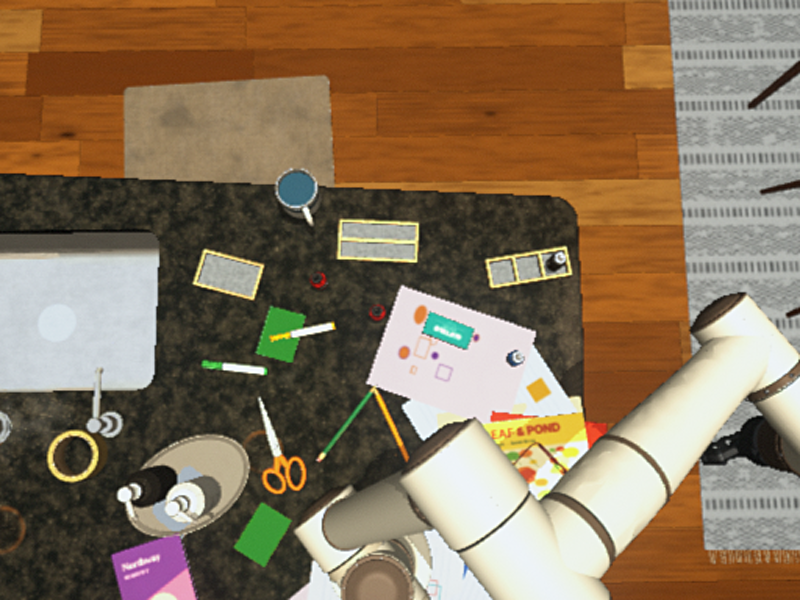

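View pics/scene0.png

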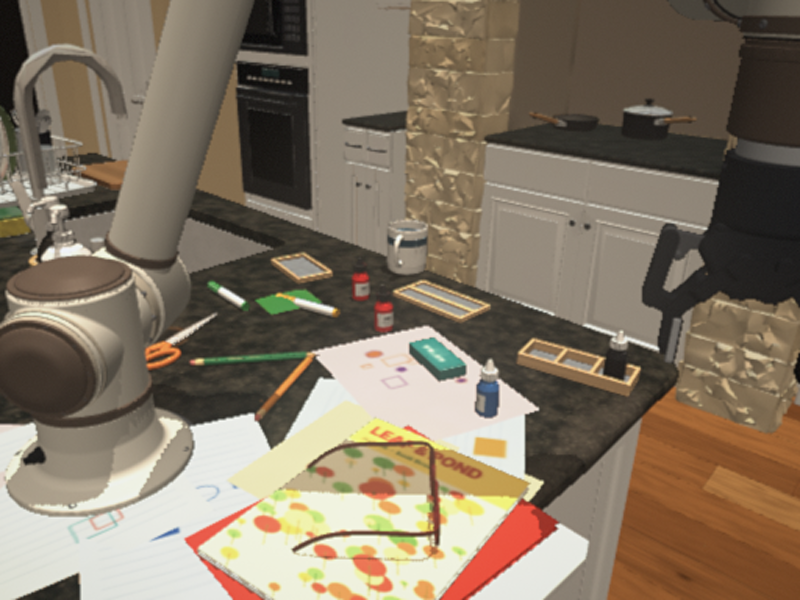

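The top view shows the bottle rack at (528,267), the pen tray at (378,240), the eraser tray at (228,274) and the mug at (297,190). The reds are at (319,280) and (376,312), blue at (515,357), the eraser box at (447,330), the orange marker at (303,331) and the green marker at (235,368). The scene view agrees, with the reds at (360,287) and (384,317). Next I'll turn these into coordinates.

```bash
cat > h.py <<'E'
import numpy as np,cv2
def load(n):
    z=np.load(f"pics/{n}.npz"); return z
def ray(m,u,v):
    c=-m["R"].T@m["t"]; d=m["R"].T@np.linalg.solve(m["K"],[u,v,1.]); return c,d
def atz(m,u,v,z):
    c,d=ray(m,u,v); return c+d*(z-c[2])/d[2]
def cloud(m):
    h,w=m["d"].shape; u,v=np.meshgrid(np.arange(w),np.arange(h)); D=m["d"]
    p=np.stack([u,v,np.ones_like(u)],-1)@np.linalg.inv(m["K"]).T*D[...,None]
    return (p-m["t"])@m["R"]
def pix(m,X):
    c=m["R"]@np.array(X)+m["t"]; q=m["K"]@c; return q[:2]/q[2]
def tri(*obs):
    A=np.zeros((3,3));b=np.zeros(3)
    for m,u,v in obs:
        c,d=ray(m,u,v); d=d/np.linalg.norm(d); P=np.eye(3)-np.outer(d,d); A+=P;b+=P@c
    return np.linalg.solve(A,b)
E
python3 - <<'E'
from h import *
np.set_printoptions(precision=4,suppress=True)
t=load("top0");s=load("scene0");C=cloud(t)
k=.64
for n,u,v in [("rack",528,267),("pen",378,240),("er",228,274),("mug",297,190),("red1",319,280),("red2",376,312),("blue",515,357),("box",447,330),("or",303,331),("gr",235,368),("black",557,260)]:
    print(n,C[int(v*k),int(u*k)], atz(t,u*k,v*k,0.0))
for n,a,b in [("red1",(319,280),(360,276)),("red2",(376,312),(384,305)),("blue",(513,354),(489,362)),("box",(447,330),(437,350)),("black",(559,257),(619,332))]:
    print(n,tri((t,a[0]*k,a[1]*k),(s,b[0]*k,b[1]*k)))
E
python3 -c "
import cv2
a=cv2.imread('pics/top0.npz') if 0 else None
import numpy as np
i=np.load('pics/top0.npz')['im'][:,:,::-1]
j=i[105:255,110:385]
cv2.imwrite('pics/topc.png',cv2.resize(j,(800,436),interpolation=cv2.INTER_CUBIC))"
```

```text
rack [ 0.5751 -0.3085  0.003 ] [ 0.5728 -0.3119  0.    ]
pen [ 0.6318 -0.001   0.0158] [ 0.6335 -0.0036  0.    ]
er [0.5658 0.3063 0.0062] [0.5657 0.3048 0.    ]
mug [0.7218 0.1552 0.0738] [0.7428 0.165  0.    ]
red1 [0.5402 0.1119 0.0641] [0.5509 0.1181 0.    ]
red2 [0.4761 0.0021 0.0723] [0.4833 0.0018 0.    ]
blue [ 0.3858 -0.2649  0.0633] [ 0.3884 -0.2776  0.    ]
box [ 0.4431 -0.1399  0.0219] [ 0.4447 -0.1418  0.    ]
or [0.4474 0.1508 0.0166] [0.4464 0.15   0.    ]
gr [0.3744 0.2839 0.015 ] [0.3736 0.2859 0.    ]
black [ 0.5737 -0.354   0.0706] [ 0.5867 -0.3724  0.    ]
red1 [0.5436 0.1131 0.0439]
red2 [ 0.4798 -0.001   0.0417]
blue [ 0.3917 -0.2646  0.0694]
box [ 0.4438 -0.1417  0.0227]
black [ 0.5779 -0.3598  0.0788]
```

View pics/topc.png

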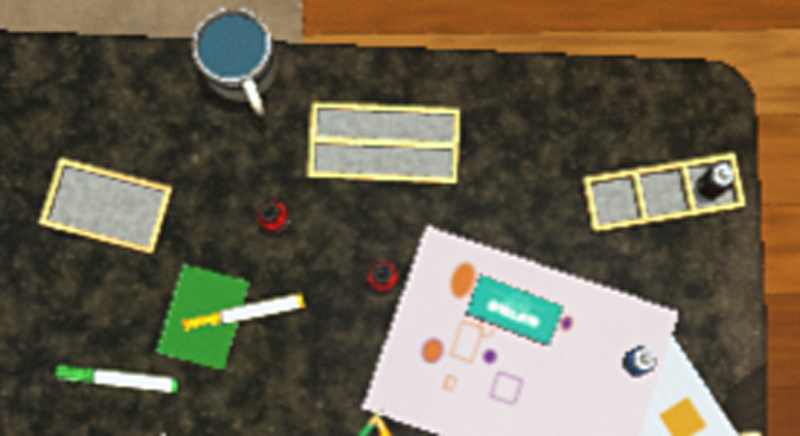

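Run:
```python
from h import *
np.set_printoptions(precision=4,suppress=True)
t=load("top0");k=275/800
W=lambda p,z:np.array([atz(t,110+(a+.5)*k-.5,105+(b+.5)*k-.5,z)[:2] for a,b in p])
for n,z,p in [("rack",.02,[(585,179),(736,153),(746,206),(594,231)]),("pen",.01,[(312,102),(460,107),(457,183),(308,175)]),("er",.012,[(62,158),(171,186),(155,252),(39,222)]),("box",.02,[(480,274),(565,303),(551,346),(465,316)])]:
    w=W(p,z); l=(w[0]+w[3]-w[1]-w[2])/2; s=(w[0]+w[1]-w[2]-w[3])/2  # l = +y-ish long axis
    print(n,w.mean(0),"len",np.linalg.norm(l),np.linalg.norm(s),"yaw",np.degrees(np.arctan2(-l[0],l[1])))
for n,p in [("or",[(184,325),(303,299)]),("gr",[(56,372),(177,385)])]:
    w=W(p,.01); l=w[0]-w[1]; print(n,w.mean(0),np.linalg.norm(l),"yaw",np.degrees(np.arctan2(-l[0],l[1])))
C=cloud(t);im=t["im"].astype(int)
r=(im[...,0]>90)&(im[...,1]<60)&(im[...,2]<60)&(C[...,2]>.02)&(C[...,2]<.1)&(C[...,0]>.3)
n,lab,st,ce=cv2.connectedComponentsWithStats(r.astype(np.uint8))
for i in range(1,n):
    if st[i,4]>5: q=C[lab==i]; print("red",st[i,4],q.mean(0),q.min(0),q.max(0))
for n,c in [("red1",(.542,.113)),("red2",(.478,0)),("blue",(.39,-.266)),("black",(.577,-.358))]:
    m=(np.hypot(C[...,0]-c[0],C[...,1]-c[1])<.03)&(C[...,2]>.045); q=C[m]; print(n,len(q),q.mean(0),q.max(0))
```

```text
rack [ 0.5694 -0.3094] len 0.16859792154658254 0.058920941108258795 yaw 8.96232737443363
pen [ 0.632  -0.0033] len 0.16414798624967172 0.0843808836006877 yaw -3.261532440906486
er [0.5649 0.3007] len 0.12817324093358967 0.07459915382687676 yaw -15.270912799804051
box [ 0.4429 -0.1424] len 0.09684074874539722 0.04857661577695475 yaw -19.89672399200321
or [0.4452 0.1504] 0.13100545336355568 yaw 11.697608275760848
gr [0.3754 0.2859] 0.13077730309670207 yaw -6.82324484364517
red 42 [0.5408 0.1125 0.0487] [0.5308 0.1018 0.0343] [0.5593 0.1295 0.0681]
red 42 [ 0.475  -0.0041  0.0483] [ 0.4643 -0.0157  0.0333] [0.4922 0.0122 0.0685]
red1 63 [0.5437 0.1159 0.0624] [0.5593 0.1294 0.0831]
red2 60 [ 0.4768 -0.0014  0.0635] [0.49   0.012  0.0854]
blue 61 [ 0.3845 -0.2699  0.0622] [ 0.3961 -0.2583  0.0817]
black 79 [ 0.5751 -0.359   0.0622] [ 0.5907 -0.3469  0.083 ]
```

```bash
python3 -m jog '[{"dp":[0.25,0.52,0],"angular":[0,0,1]},{"dp":[0.25,0.52,0],"angular":[0,0,1]},{"dp":[0.25,0.52,0],"angular":[0,0,1]},{"dp":[0.25,0.52,0],"angular":[0,0,1]},{"dp":[0.25,0.52,0],"angular":[0,0,1]},{"dp":[0.25,0.52,0],"angular":[0,0,1]},{"dp":[0.25,0.52,0],"angular":[0,0,1]},{"dp":[0.25,0.52,0],"angular":[0,0,1]},{"dp":[0.25,0.52,0],"angular":[0,0,1]},{"dp":[0.25,0.52,0],"angular":[0,0,1]},{"dp":[0.25,0.52,0],"angular":[0,0,1]},{"dp":[0.25,0.52,0],"angular":[0,0,1]}]' 0 40
python3 -m jog '[{"dp":[0,0,0],"angular":[0,0,0.8]},{"dp":[0,0,0],"angular":[0,0,0]},{"dp":[0,0,0],"angular":[0,0,0]}]'
cat >> h.py <<'E'
def snap(tag,cam="wrist"):
    from station import grab_frame,camera_model,get_obs
    o=get_obs(); m=camera_model(cam); im,d=grab_frame(cam)
    np.savez(f"pics/{tag}.npz",im=im,d=d,**m)
    cv2.imwrite(f"pics/{tag}.png",cv2.resize(im[:,:,::-1],(800,600),interpolation=cv2.INTER_CUBIC))
    print(o["tool_pos"],np.degrees(o["ee_rot"]),"cam",-m["R"].T@m["t"])
E
python3 -c "
from h import *
snap('w1')
snap('top1','top')"
```

```text
t: 1.6
tool_pos: [0.3875, -0.2651, 0.231]
ee_rot: [3.141, 0.0, -1.492]
ft_force: [0.2, -0.9, 1.2]
finger_gap: 0.0856
finger_force: 0.0
t: 1.98
tool_pos: [0.3873, -0.2662, 0.2311]
ee_rot: [3.141, 0.0, -1.413]
ft_force: [0.3, 0.3, 0.5]
finger_gap: 0.0855
finger_force: 0.0
[ 0.38728093 -0.26618909  0.23111208] [ 1.79978176e+02  1.38029167e-02 -8.09589466e+01] cam [ 0.39958113 -0.34470552  0.37448518]
[ 0.38727705 -0.26628069  0.23112005] [ 1.79978276e+02  1.28609189e-02 -8.09562074e+01] cam [ 0.29839045 -0.03022285  1.42888413]
```

View pics/w1.png

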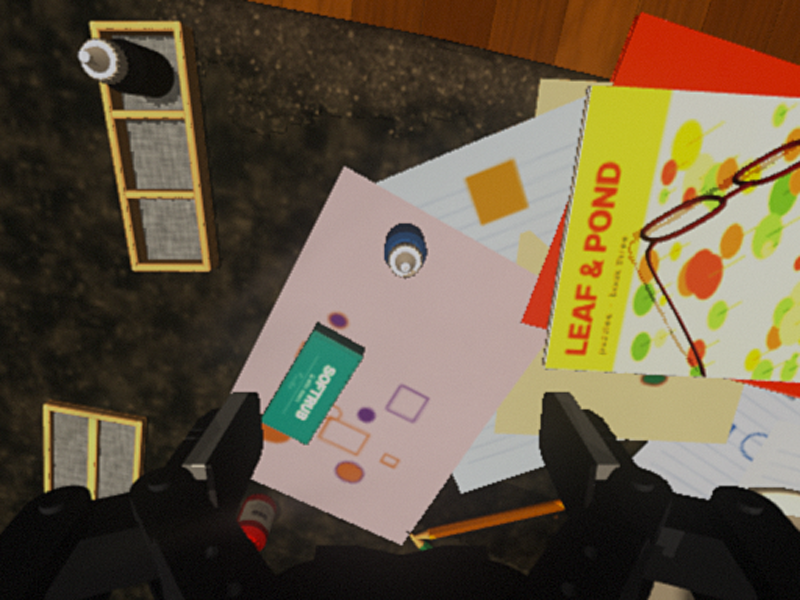

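Wrist view: blue's cap tip is at (403,267), the black bottle's tip at (90,57), and the box's top corners are at (318,331),(364,348),(308,444),(263,422). The rack's rim corners are at (90,22),(182,20),(212,270),(132,270). No third red bottle is in sight.

Run:
```python
from h import *
np.set_printoptions(precision=4,suppress=True)
w=load("w1");t=load("top1");k=.64
q=lambda a,b:((a+.5)*k-.5,(b+.5)*k-.5)
print("blue tip",atz(w,*q(403,267),.078)," black tip",atz(w,*q(88,60),.078))
for n,z,p in [("box",.02,[(318,331),(364,348),(308,444),(263,422)]),("rack",.02,[(90,22),(182,20),(212,270),(132,270)])]:
    W=np.array([atz(w,*q(*x),z)[:2] for x in p]); print(n,W.mean(0),W)
C=cloud(w)
for n,c in [("blue",(.39,-.266)),("black",(.577,-.358))]:
    m=(np.hypot(C[...,0]-c[0],C[...,1]-c[1])<.03)&(C[...,2]>.068); Q=C[m]; print(n,len(Q),Q.mean(0),Q.max(0))
    m=(np.hypot(C[...,0]-c[0],C[...,1]-c[1])<.03)&(C[...,2]>.03)&(C[...,2]<.052); Q=C[m]; print(n,len(Q),Q.min(0),Q.max(0))
m=(np.hypot(C[...,0]-.443,C[...,1]+.142)<.02); print("boxz",C[m].mean(0))
R=w["im"]; 
for n,X in [("blue",(.39,-.266,.078))]: print(pix(t,X)/k, pix(w,X)/k)
```

```text
blue tip [ 0.3863 -0.271   0.078 ]  black tip [ 0.5777 -0.3605  0.078 ]
box [ 0.441  -0.1442] [[ 0.4417 -0.1949]
 [ 0.4039 -0.1861]
 [ 0.4394 -0.0901]
 [ 0.4789 -0.1057]]
rack [ 0.5683 -0.3095] [[ 0.6103 -0.3866]
 [ 0.5513 -0.3971]
 [ 0.526  -0.2318]
 [ 0.5858 -0.2223]]
blue 6405 [ 0.3925 -0.2773  0.3087] [ 0.4178 -0.2661  0.3236]
blue 277 [ 0.3693 -0.2874  0.0305] [ 0.3999 -0.2627  0.0512]
black 513 [ 0.5742 -0.3619  0.0732] [ 0.5869 -0.3515  0.0849]
black 580 [ 0.5607 -0.3771  0.0302] [ 0.5837 -0.3464  0.052 ]
boxz [ 0.443  -0.1424  0.021 ]
[515.8489 353.5487] [395.6485 273.466 ]
```

```bash
python3 -m jog '[{"dp":[-0.03,-0.1,-0.8],"angular":[0,0,0]},{"dp":[0,0,-0.8],"angular":[0,0,0]},{"dp":[0,0,-0.8],"angular":[0,0,0]},{"dp":[0,0,-0.8],"angular":[0,0,0]},{"dp":[0,0,-0.6],"angular":[0,0,0]},{"dp":[0,0,-0.52],"angular":[0,0,0]},{"dp":[0,0,0],"angular":[0,0,0]},{"dp":[0,0,0],"angular":[0,0,0]}]' 0 40
python3 -m jog '[{"dp":[0,0,0],"angular":[0,0,0]},{"dp":[0,0,0],"angular":[0,0,0]},{"dp":[0,0,0],"angular":[0,0,0]},{"dp":[0,0,0],"angular":[0,0,0]},{"dp":[0,0,0],"angular":[0,0,0]},{"dp":[0,0,0],"angular":[0,0,0]}]' 1 40
```

```text
t: 3.08
tool_pos: [0.3867, -0.2715, 0.0161]
ee_rot: [-3.14, -0.001, -1.412]
ft_force: [0.5, 0.3, -0.1]
finger_gap: 0.0856
finger_force: 0.0
t: 3.82
tool_pos: [0.3861, -0.2712, 0.0159]
ee_rot: [-3.141, -0.0, -1.411]
ft_force: [-1.7, 0.9, 5.3]
finger_gap: 0.0292
finger_force: 39.3
```

```bash
python3 -m jog '[{"dp":[0,0,0.4],"angular":[0,0,0]},{"dp":[0,0,0.7],"angular":[0,0,0]},{"dp":[0,0,0.7],"angular":[0,0,0]},{"dp":[0,0,0.7],"angular":[0,0,0]},{"dp":[0.4,-0.1,0],"angular":[0,0,0]},{"dp":[0.7,-0.15,0],"angular":[0,0,0]},{"dp":[0.7,-0.15,0],"angular":[0,0,0]},{"dp":[0.7,-0.15,0],"angular":[0,0,0]},{"dp":[0.7,-0.15,0],"angular":[0,0,0]},{"dp":[0.44,-0.06,0],"angular":[0,0,0]},{"dp":[0,0,0],"angular":[0,0,0]},{"dp":[0,0,0],"angular":[0,0,0]}]'
python3 -c "
from h import *
snap('w2')"
```

```text
t: 5.32
tool_pos: [0.567, -0.3087, 0.1397]
ee_rot: [3.14, 0.001, -1.412]
ft_force: [0.2, 0.6, -1.0]
finger_gap: 0.0296
finger_force: 39.8
[ 0.56703113 -0.30874308  0.13972165] [ 1.79921506e+02  5.87882778e-02 -8.08797992e+01] cam [ 0.57957494 -0.38734536  0.28303566]
```

View pics/w2.png

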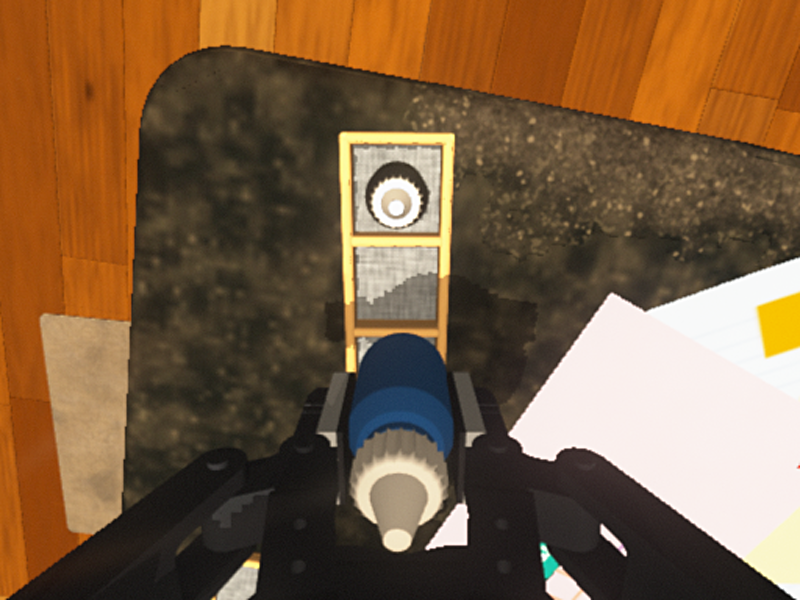

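The blue bottle is held upright. The rack rim's far corners are at (340,132) and (454,132), and the middle bay's far rim corners are about (354,247) and (440,247).

Run:
```python
from h import *
np.set_printoptions(precision=4,suppress=True)
w=load("w2");k=.64
q=lambda a,b:((a+.5)*k-.5,(b+.5)*k-.5)
c,s=np.cos(np.radians(9)),np.sin(np.radians(9));R=np.array([[c,-s],[s,c]])
for a,b,l in [(340,132,(30,-84)),(454,132,(-30,-84)),(354,247,(24,-24)),(440,247,(-24,-24)),(352,235,(24,-30)),(443,235,(-24,-30))]:
    p=atz(w,*q(a,b),.02)[:2]; print(p,"-> rack centre",p-R@np.array(l)/1000)
```

```text
[ 0.6107 -0.3873] -> rack centre [ 0.568 -0.309]
[ 0.5528 -0.3965] -> rack centre [ 0.5693 -0.3089]
[ 0.596  -0.3288] -> rack centre [ 0.5685 -0.3089]
[ 0.549  -0.3363] -> rack centre [ 0.5689 -0.3088]
[ 0.5979 -0.3353] -> rack centre [ 0.5695 -0.3094]
[ 0.5486 -0.3431] -> rack centre [ 0.5676 -0.3098]
```

```bash
python3 -m jog '[{"dp":[0.03,0,-0.5],"angular":[0,0,0]},{"dp":[0,0,-0.6],"angular":[0,0,0]},{"dp":[0,0,-0.6],"angular":[0,0,0]},{"dp":[0,0,-0.4],"angular":[0,0,0]},{"dp":[0,0,-0.2],"angular":[0,0,0]},{"dp":[0,0,-0.1],"angular":[0,0,0]},{"dp":[0,0,0],"angular":[0,0,0]},{"dp":[0,0,0],"angular":[0,0,0]}]'
python3 -m jog '[{"dp":[0,0,0],"angular":[0,0,0]},{"dp":[0,0,0],"angular":[0,0,0]},{"dp":[0,0,0],"angular":[0,0,0]},{"dp":[0,0,0],"angular":[0,0,0]},{"dp":[0,0,0.5],"angular":[0,0,0]},{"dp":[0,0,0.8],"angular":[0,0,0]},{"dp":[0,0,0.8],"angular":[0,0,0]},{"dp":[0,0,0.6],"angular":[0,0,0]},{"dp":[0,0,0],"angular":[0,0,0]}]' 0
```

```text
t: 6.38
tool_pos: [0.57, -0.3092, 0.0213]
ee_rot: [-3.14, -0.001, -1.411]
ft_force: [-0.5, 0.7, -0.2]
finger_gap: 0.0291
finger_force: 39.7
t: 7.5
tool_pos: [0.5711, -0.3097, 0.1586]
ee_rot: [-3.136, -0.003, -1.411]
ft_force: [0.1, 0.8, -0.3]
finger_gap: 0.0856
finger_force: 0.0
```

```bash
python3 -m jog '[{"dp":[-0.15,0.4,0.2],"angular":[0,0,0]},{"dp":[-0.25,0.8,0.3],"angular":[0,0,0]},{"dp":[-0.25,0.8,0.3],"angular":[0,0,0]},{"dp":[-0.25,0.8,0.2],"angular":[0,0,0]},{"dp":[-0.25,0.8,0],"angular":[0,0,0]},{"dp":[-0.25,0.8,0],"angular":[0,0,0]},{"dp":[-0.25,0.8,0],"angular":[0,0,0]},{"dp":[-0.2,0.6,0],"angular":[0,0,0]},{"dp":[0,0.36,0],"angular":[0,0,0]},{"dp":[0,0,0],"angular":[0,0,0]},{"dp":[0,0,0],"angular":[0,0,0]}]'
python3 -c "
from h import *
snap('w3')"
```

```text
t: 8.88
tool_pos: [0.4763, -0.0012, 0.2049]
ee_rot: [3.14, -0.0, -1.411]
ft_force: [-0.5, -0.4, 0.0]
finger_gap: 0.0857
finger_force: 0.0
[ 0.47633059 -0.00116706  0.20486495] [ 1.79926007e+02 -8.55943086e-03 -8.08455162e+01] cam [ 0.48889443 -0.0795807   0.34826028]
```

View pics/w3.png

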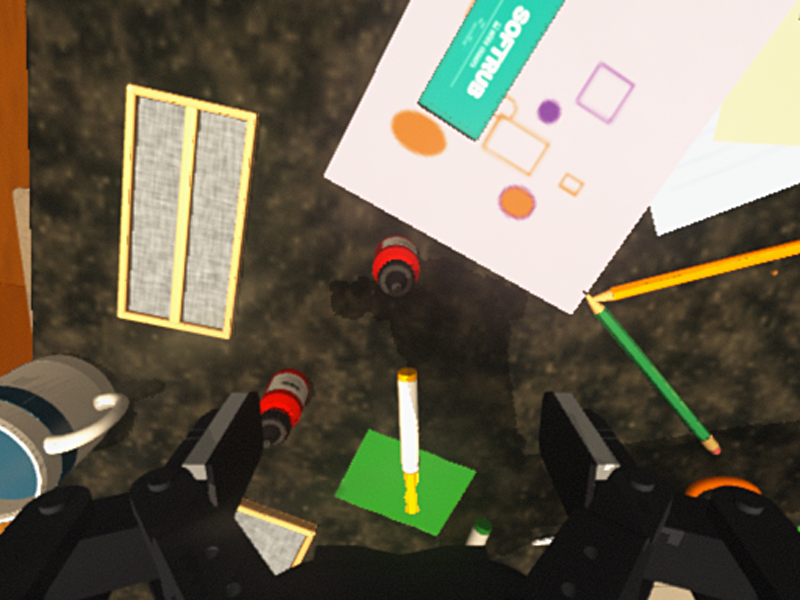

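The red bottle's tip is at about (399,287). The pen tray's rim corners are at (127,85),(257,115),(229,338),(118,318), and the orange marker runs from (407,370) to (411,513).

Run:
```python
from h import *
np.set_printoptions(precision=4,suppress=True)
w=load("w3");k=.64
q=lambda a,b:((a+.5)*k-.5,(b+.5)*k-.5)
print("red tip",atz(w,*q(399,287),.078))
W=np.array([atz(w,*q(*x),.01)[:2] for x in [(127,85),(257,115),(229,338),(118,318)]]); l=(W[2]+W[3]-W[0]-W[1])/2
print("pen",W.mean(0),np.linalg.norm(l),np.degrees(np.arctan2(-l[0],l[1])))
W=np.array([atz(w,*q(*x),.012)[:2] for x in [(407,370),(411,513)]]); l=W[1]-W[0]
print("or",W.mean(0),np.linalg.norm(l),np.degrees(np.arctan2(-l[0],l[1])))
```

```text
red tip [ 0.4768 -0.0004  0.078 ]
pen [ 0.6307 -0.0031] 0.16233556989631276 -3.448004612138788
or [0.4447 0.1501] 0.1352078203865962 10.780459478074095
```

```bash
python3 -m jog '[{"dp":[0.02,0,-0.7],"angular":[0,0,0]},{"dp":[0,0,-0.8],"angular":[0,0,0]},{"dp":[0,0,-0.8],"angular":[0,0,0]},{"dp":[0,0,-0.8],"angular":[0,0,0]},{"dp":[0,0,-0.5],"angular":[0,0,0]},{"dp":[0,0,-0.2],"angular":[0,0,0]},{"dp":[0,0,0],"angular":[0,0,0]},{"dp":[0,0,0],"angular":[0,0,0]}]' 0 40
python3 -m jog '[{"dp":[0,0,0],"angular":[0,0,0]},{"dp":[0,0,0],"angular":[0,0,0]},{"dp":[0,0,0],"angular":[0,0,0]},{"dp":[0,0,0],"angular":[0,0,0]},{"dp":[0,0,0],"angular":[0,0,0]},{"dp":[0,0,0],"angular":[0,0,0]}]' 1 40
```

```text
t: 9.93
tool_pos: [0.4789, -0.001, 0.0163]
ee_rot: [-3.139, 0.0, -1.411]
ft_force: [-0.4, -0.3, 0.2]
finger_gap: 0.0854
finger_force: 0.0
t: 10.68
tool_pos: [0.4784, -0.001, 0.0159]
ee_rot: [-3.141, -0.0, -1.411]
ft_force: [-0.2, -0.1, 4.6]
finger_gap: 0.03
finger_force: 39.5
```

```bash
python3 -m jog '[{"dp":[0,0,0.4],"angular":[0,0,0]},{"dp":[0,0,0.7],"angular":[0,0,0]},{"dp":[0,0,0.7],"angular":[0,0,0]},{"dp":[0.1,-0.4,0.7],"angular":[0,0,0]},{"dp":[0.25,-0.75,0],"angular":[0,0,0]},{"dp":[0.25,-0.75,0],"angular":[0,0,0]},{"dp":[0.25,-0.75,0],"angular":[0,0,0]},{"dp":[0.25,-0.75,0],"angular":[0,0,0]},{"dp":[0.25,-0.75,0],"angular":[0,0,0]},{"dp":[0.2,-0.6,0],"angular":[0,0,0]},{"dp":[0.08,-0.34,0],"angular":[0,0,0]},{"dp":[0,0,0],"angular":[0,0,0]}]'
python3 -m jog '[{"dp":[0,0,0],"angular":[0,0,0]},{"dp":[0,0,0],"angular":[0,0,0]}]'
```

```text
t: 12.18
tool_pos: [0.5591, -0.2561, 0.1395]
ee_rot: [3.14, 0.001, -1.413]
ft_force: [0.6, 0.1, 0.3]
finger_gap: 0.0297
finger_force: 39.7
t: 12.42
tool_pos: [0.5594, -0.2546, 0.1405]
ee_rot: [-3.142, 0.0, -1.41]
ft_force: [0.3, -0.4, -0.6]
finger_gap: 0.0294
finger_force: 39.7
```

```bash
python3 -m jog '[{"dp":[0,-0.02,-0.5],"angular":[0,0,0]},{"dp":[0,0,-0.6],"angular":[0,0,0]},{"dp":[0,0,-0.6],"angular":[0,0,0]},{"dp":[0,0,-0.4],"angular":[0,0,0]},{"dp":[0,0,-0.2],"angular":[0,0,0]},{"dp":[0,0,-0.1],"angular":[0,0,0]},{"dp":[0,0,0],"angular":[0,0,0]},{"dp":[0,0,0],"angular":[0,0,0]}]'
python3 -m jog '[{"dp":[0,0,0],"angular":[0,0,0]},{"dp":[0,0,0],"angular":[0,0,0]},{"dp":[0,0,0],"angular":[0,0,0]},{"dp":[0,0,0],"angular":[0,0,0]},{"dp":[0,0,0.5],"angular":[0,0,0]},{"dp":[0,0,0.8],"angular":[0,0,0]},{"dp":[0,0,0.8],"angular":[0,0,0]},{"dp":[0,0,0.6],"angular":[0,0,0]},{"dp":[0,0,0],"angular":[0,0,0]}]' 0
```

```text
t: 13.42
tool_pos: [0.56, -0.2567, 0.0212]
ee_rot: [-3.14, -0.001, -1.411]
ft_force: [-0.2, 0.2, 0.0]
finger_gap: 0.0297
finger_force: 39.7
t: 14.55
tool_pos: [0.5611, -0.257, 0.1584]
ee_rot: [-3.136, -0.003, -1.411]
ft_force: [-0.6, 0.2, -0.6]
finger_gap: 0.0854
finger_force: 0.0
```

```bash
python3 -m jog '[{"dp":[-0.3,0.3,0],"angular":[0,0,-0.5]},{"dp":[-0.5,0.48,0],"angular":[0,0,-0.9]},{"dp":[-0.5,0.48,0],"angular":[0,0,-0.9]},{"dp":[-0.5,0.48,0],"angular":[0,0,-0.9]},{"dp":[-0.4,0.36,0],"angular":[0,0,-0.9]},{"dp":[-0.18,0.18,0],"angular":[0,0,-0.72]},{"dp":[0,0,0],"angular":[0,0,0]},{"dp":[0,0,0],"angular":[0,0,0]}]'
python3 -m jog '[{"dp":[0,0,-0.6],"angular":[0,0,0]},{"dp":[0,0,-0.8],"angular":[0,0,0]},{"dp":[0,0,-0.8],"angular":[0,0,0]},{"dp":[0,0,-0.5],"angular":[0,0,0]},{"dp":[0,0,-0.28],"angular":[0,0,0]},{"dp":[0,0,0],"angular":[0,0,0]},{"dp":[0,0,0],"angular":[0,0,0]}]'
```

```text
t: 15.55
tool_pos: [0.4408, -0.1428, 0.1549]
ee_rot: [3.141, -0.0, -1.915]
ft_force: [0.8, -0.4, -0.7]
finger_gap: 0.0853
finger_force: 0.0
t: 16.42
tool_pos: [0.4412, -0.1428, 0.0066]
ee_rot: [-3.141, 0.0, -1.916]
ft_force: [-0.6, -0.1, 0.2]
finger_gap: 0.0856
finger_force: 0.0
```

```bash
python3 -m jog '[{"dp":[0,0,0],"angular":[0,0,0]},{"dp":[0,0,0],"angular":[0,0,0]},{"dp":[0,0,0],"angular":[0,0,0]},{"dp":[0,0,0],"angular":[0,0,0]},{"dp":[0,0,0],"angular":[0,0,0]},{"dp":[0,0,0.4],"angular":[0,0,0]},{"dp":[0,0,0.8],"angular":[0,0,0]},{"dp":[0,0,0.8],"angular":[0,0,0]},{"dp":[0,0,0.8],"angular":[0,0,0]},{"dp":[0,0,0.2],"angular":[0,0,0]},{"dp":[0,0,0],"angular":[0,0,0]}]' 1 35
python3 -m jog '[{"dp":[0.1,0.4,0],"angular":[0,0,0.1]},{"dp":[0.2,0.8,0],"angular":[0,0,0.1]},{"dp":[0.22,0.8,0],"angular":[0,0,0.1]},{"dp":[0.24,0.85,0],"angular":[0,0,0.1]},{"dp":[0.24,0.85,0],"angular":[0,0,0.1]},{"dp":[0.24,0.85,0],"angular":[0,0,0.1]},{"dp":[0.24,0.85,0],"angular":[0,0,0.1]},{"dp":[0.24,0.85,0],"angular":[0,0,0.1]},{"dp":[0.24,0.85,0],"angular":[0,0,0]},{"dp":[0.24,0.8,0],"angular":[0,0,0]},{"dp":[0.2,0.67,0],"angular":[0,0,0]},{"dp":[0.1,0.3,0],"angular":[0,0,0]}]'
python3 -m jog '[{"dp":[0,0,0],"angular":[0,0,0]},{"dp":[0,0,0],"angular":[0,0,0]}]'
python3 -c "
from h import *
snap('w4')"
```

```text
t: 17.8
tool_pos: [0.4403, -0.1424, 0.1565]
ee_rot: [-3.141, 0.001, -1.916]
ft_force: [-0.0, 0.2, -1.3]
finger_gap: 0.045
finger_force: 36.0
t: 19.3
tool_pos: [0.5648, 0.3019, 0.1534]
ee_rot: [3.139, -0.003, -1.831]
ft_force: [0.3, 0.6, -0.7]
finger_gap: 0.0451
finger_force: 36.0
t: 19.55
tool_pos: [0.5649, 0.2996, 0.1557]
ee_rot: [3.14, -0.001, -1.833]
ft_force: [0.7, -0.5, -0.5]
finger_gap: 0.0447
finger_force: 36.0
[0.56493347 0.29960635 0.15565969] [ 1.79928848e+02 -8.48115449e-02 -1.05039275e+02] cam [0.54407583 0.22302719 0.2991799 ]
```

View pics/w4.png

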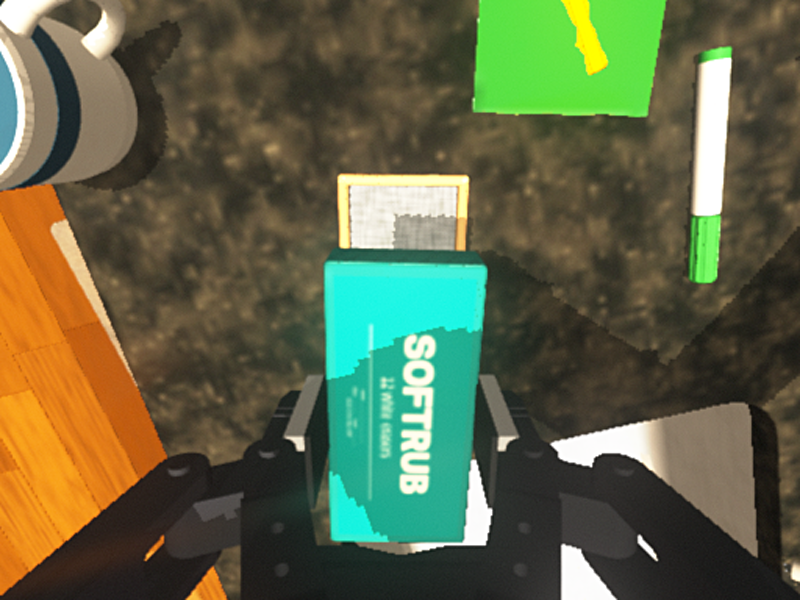

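The box is held level. The tray's near rim corners are at (338,174) and (468,175), the box's top corners at (326,262),(486,265),(463,541),(332,541), and the green marker's ends at (716,48) and (704,282).

Run:
```python
from h import *
np.set_printoptions(precision=4,suppress=True)
w=load("w4");k=.64
q=lambda a,b:((a+.5)*k-.5,(b+.5)*k-.5)
W=np.array([atz(w,*q(*x),.012)[:2] for x in [(338,174),(468,175)]]); e=W[0]-W[1]; y=np.degrees(np.arctan2(e[1],e[0])); e/=np.linalg.norm(e); n=np.array([-e[1],e[0]])
print("tray",np.linalg.norm(W[0]-W[1]),y,W.mean(0)+.064*n)
W=np.array([atz(w,*q(*x),.169)[:2] for x in [(326,262),(486,265),(463,541),(332,541)]]);l=(W[2]+W[3]-W[0]-W[1])/2
print("box",W.mean(0),np.linalg.norm(l),np.degrees(np.arctan2(-l[0],l[1])))
W=np.array([atz(w,*q(*x),.012)[:2] for x in [(716,48),(704,282)]]); l=W[1]-W[0]
print("gr",W.mean(0),np.linalg.norm(l),np.degrees(np.arctan2(-l[0],l[1])))
```

```text
tray 0.07493704755702416 -15.528113392789617 [0.564  0.3017]
box [0.5645 0.3002] 0.09638575740144287 -16.622344437646703
gr [0.3761 0.2855] 0.1313429227984706 -6.826358166543281
```

```bash
python3 -m jog '[{"dp":[0,0.03,-0.6],"angular":[0,0,0.1]},{"dp":[0,0,-0.8],"angular":[0,0,0]},{"dp":[0,0,-0.7],"angular":[0,0,0]},{"dp":[0,0,-0.4],"angular":[0,0,0]},{"dp":[0,0,-0.26],"angular":[0,0,0]},{"dp":[0,0,-0.1],"angular":[0,0,0]},{"dp":[0,0,0],"angular":[0,0,0]},{"dp":[0,0,0],"angular":[0,0,0]}]'
python3 -m jog '[{"dp":[0,0,0],"angular":[0,0,0]},{"dp":[0,0,0],"angular":[0,0,0]},{"dp":[0,0,0],"angular":[0,0,0]},{"dp":[0,0,0],"angular":[0,0,0]},{"dp":[0,0,0.5],"angular":[0,0,0]},{"dp":[0,0,0.8],"angular":[0,0,0]},{"dp":[0,0,0.8],"angular":[0,0,0]},{"dp":[0,0,0.4],"angular":[0,0,0]},{"dp":[0,0,0],"angular":[0,0,0]}]' 0
```

```text
t: 20.6
tool_pos: [0.5661, 0.3028, 0.0144]
ee_rot: [-3.14, 0.002, -1.822]
ft_force: [0.1, -0.4, -1.1]
finger_gap: 0.0454
finger_force: 36.0
t: 21.72
tool_pos: [0.5663, 0.3031, 0.1403]
ee_rot: [-3.139, 0.004, -1.822]
ft_force: [0.1, 1.6, -0.2]
finger_gap: 0.0852
finger_force: 0.0
```

```bash
python3 -m jog '[{"dp":[-0.4,-0.05,0],"angular":[0,0,0.2]},{"dp":[-0.7,-0.06,0],"angular":[0,0,0.27]},{"dp":[-0.8,-0.06,0],"angular":[0,0,0.4]},{"dp":[-0.8,-0.06,0],"angular":[0,0,0.4]},{"dp":[-0.7,-0.06,0],"angular":[0,0,0]},{"dp":[-0.4,-0.05,0],"angular":[0,0,0]},{"dp":[0,0,-0.3],"angular":[0,0,0]},{"dp":[0,0,-0.7],"angular":[0,0,0]},{"dp":[0,0,-0.6],"angular":[0,0,0]},{"dp":[0,0,0],"angular":[0,0,0]},{"dp":[0,0,0],"angular":[0,0,0]}]' 0
```

```text
t: 23.1
tool_pos: [0.3758, 0.2856, 0.0586]
ee_rot: [-3.141, -0.0, -1.689]
ft_force: [-0.3, -0.7, -0.4]
finger_gap: 0.0852
finger_force: 0.0
```

```bash
python3 -m jog '[{"dp":[0,0,-0.5],"angular":[0,0,0]},{"dp":[0,0,-0.4],"angular":[0,0,0]},{"dp":[0,0,-0.13],"angular":[0,0,0]},{"dp":[0,0,0],"angular":[0,0,0]},{"dp":[0,0,0],"angular":[0,0,0]}]' 0
python3 -m jog '[{"dp":[0,0,0],"angular":[0,0,0]},{"dp":[0,0,0],"angular":[0,0,0]},{"dp":[0,0,0],"angular":[0,0,0]},{"dp":[0,0,0],"angular":[0,0,0]},{"dp":[0,0,0],"angular":[0,0,0]},{"dp":[0,0,0],"angular":[0,0,0]},{"dp":[0,0,0],"angular":[0,0,0]}]' 1 40
```

```text
t: 23.72
tool_pos: [0.376, 0.2861, 0.0078]
ee_rot: [-3.141, 0.002, -1.689]
ft_force: [-0.8, 0.1, 0.2]
finger_gap: 0.0852
finger_force: 0.0
t: 24.6
tool_pos: [0.3757, 0.2856, 0.007]
ee_rot: [-3.141, 0.0, -1.689]
ft_force: [-0.1, -0.2, 3.4]
finger_gap: 0.014
finger_force: 40.3
```

```bash
python3 -m jog '[{"dp":[0,0,0.5],"angular":[0,0,0]},{"dp":[0,0,0.8],"angular":[0,0,0]},{"dp":[0,0,0.8],"angular":[0,0,0]},{"dp":[0.2,-0.2,0.7],"angular":[0,0,0.1]},{"dp":[0.7,-0.7,0],"angular":[0,0,0.1]},{"dp":[0.8,-0.85,0],"angular":[0,0,0.1]},{"dp":[0.8,-0.85,0],"angular":[0,0,0.1]},{"dp":[0.8,-0.85,0],"angular":[0,0,0.17]},{"dp":[0.8,-0.85,0],"angular":[0,0,0]},{"dp":[0.7,-0.8,0],"angular":[0,0,0]},{"dp":[0.5,-0.5,0],"angular":[0,0,0]},{"dp":[0.2,-0.2,0],"angular":[0,0,0]}]'
python3 -m jog '[{"dp":[0,0,0],"angular":[0,0,0]},{"dp":[0,0,0],"angular":[0,0,0]}]'
python3 -c "
from h import *
snap('w5')"
```

```text
t: 26.1
tool_pos: [0.6509, -0.0063, 0.1454]
ee_rot: [3.14, -0.0, -1.632]
ft_force: [-0.4, -0.0, -1.5]
finger_gap: 0.0138
finger_force: 39.8
t: 26.35
tool_pos: [0.6496, -0.0036, 0.1467]
ee_rot: [3.141, 0.0, -1.628]
ft_force: [-0.8, 0.3, 0.0]
finger_gap: 0.0139
finger_force: 39.8
[ 0.64962426 -0.00360896  0.14667548] [ 1.79948983e+02  8.09997625e-03 -9.32855632e+01] cam [ 0.64484601 -0.08299401  0.29007387]
```

View pics/w5.png

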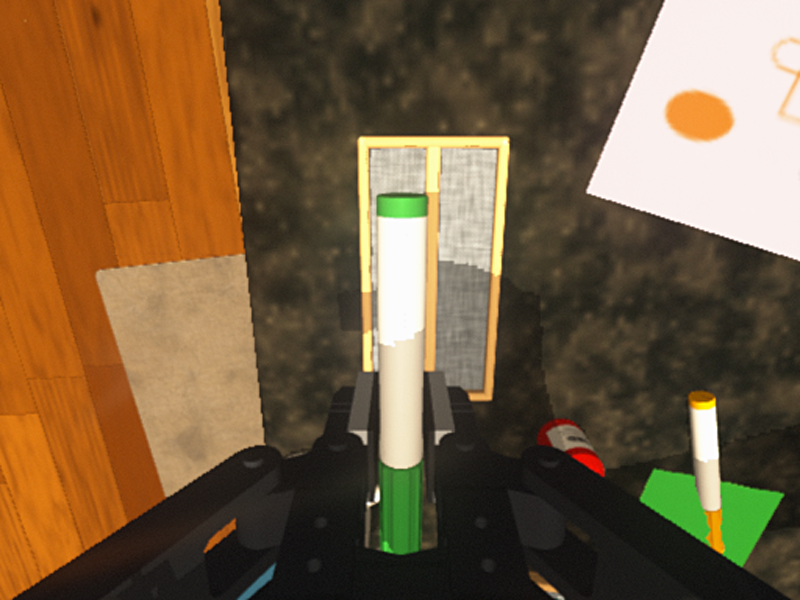

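The marker is held level, with its ends at (402,196) and (401,552). The tray's rim corners are at (358,138),(508,138),(491,401), and the rib is at (433,147).

Run:
```python
from h import *
np.set_printoptions(precision=4,suppress=True)
w=load("w5");k=.64
q=lambda a,b:((a+.5)*k-.5,(b+.5)*k-.5)
W=np.array([atz(w,*q(*x),.01)[:2] for x in [(358,138),(508,138)]]); e=W[0]-W[1]; y=np.degrees(np.arctan2(e[1],e[0])); L=np.linalg.norm(e); e/=L; n=np.array([-e[1],e[0]])
c=W.mean(0)+.082*n; print("tray",L,y,c,"far groove",c+.02*e,"near",c-.02*e, "rib",atz(w,*q(433,147),.01))
W=np.array([atz(w,*q(*x),.153)[:2] for x in [(402,196),(401,552)]]); l=W[1]-W[0]
print("held",W.mean(0),np.linalg.norm(l),np.degrees(np.arctan2(-l[0],l[1])))
```

```text
tray 0.08245857279469843 -3.3431807269099347 [ 0.6315 -0.0024] far groove [ 0.6514 -0.0035] near [ 0.6115 -0.0012] rib [ 0.6269 -0.0795  0.01  ]
held [ 0.649  -0.0059] 0.12596638775431296 -3.4564337862906385
```

```bash
python3 -m jog '[{"dp":[0.03,0.02,-0.6],"angular":[0,0,0]},{"dp":[0,0,-0.8],"angular":[0,0,0]},{"dp":[0,0,-0.7],"angular":[0,0,0]},{"dp":[0,0,-0.4],"angular":[0,0,0]},{"dp":[0,0,-0.18],"angular":[0,0,0]},{"dp":[0,0,-0.05],"angular":[0,0,0]},{"dp":[0,0,0],"angular":[0,0,0]},{"dp":[0,0,0],"angular":[0,0,0]}]'
python3 -m jog '[{"dp":[0,0,0],"angular":[0,0,0]},{"dp":[0,0,0],"angular":[0,0,0]}]'
```

```text
t: 27.4
tool_pos: [0.6526, -0.0035, 0.0112]
ee_rot: [-3.14, 0.0, -1.629]
ft_force: [0.0, 0.7, -0.2]
finger_gap: 0.014
finger_force: 39.8
t: 27.65
tool_pos: [0.6526, -0.0035, 0.0111]
ee_rot: [-3.14, 0.0, -1.629]
ft_force: [-0.7, 0.1, 3.8]
finger_gap: 0.0137
finger_force: 40.2
```

```bash
python3 -m jog '[{"dp":[0,0,0],"angular":[0,0,0]},{"dp":[0,0,0],"angular":[0,0,0]},{"dp":[0,0,0],"angular":[0,0,0]},{"dp":[0,0,0],"angular":[0,0,0]},{"dp":[0,0,0.4],"angular":[0,0,0]},{"dp":[0,0,0.8],"angular":[0,0,0]},{"dp":[0,0,0.8],"angular":[0,0,0]},{"dp":[0,0,0.6],"angular":[0,0,0]}]' 0
python3 -m jog '[{"dp":[-0.4,0.3,0],"angular":[0,0,0.23]},{"dp":[-0.7,0.5,0],"angular":[0,0,0.4]},{"dp":[-0.8,0.6,0],"angular":[0,0,0.6]},{"dp":[-0.8,0.6,0],"angular":[0,0,0.6]},{"dp":[-0.8,0.6,0],"angular":[0,0,0.6]},{"dp":[-0.5,0.4,0],"angular":[0,0,0]},{"dp":[-0.15,0.07,0],"angular":[0,0,0]},{"dp":[0,0,-0.4],"angular":[0,0,0]},{"dp":[0,0,-0.7],"angular":[0,0,0]},{"dp":[0,0,-0.5],"angular":[0,0,0]},{"dp":[0,0,0],"angular":[0,0,0]},{"dp":[0,0,0],"angular":[0,0,0]}]'
```

```text
t: 28.65
tool_pos: [0.6524, -0.0036, 0.1424]
ee_rot: [-3.14, 0.0, -1.629]
ft_force: [0.8, -0.2, 1.0]
finger_gap: 0.0853
finger_force: 0.0
t: 30.15
tool_pos: [0.4455, 0.1501, 0.0611]
ee_rot: [-3.14, 0.0, -1.375]
ft_force: [0.9, -0.1, -0.5]
finger_gap: 0.0852
finger_force: 0.0
```

```bash
python3 -m jog '[{"dp":[0,0,-0.5],"angular":[0,0,0]},{"dp":[0,0,-0.4],"angular":[0,0,0]},{"dp":[0,0,-0.18],"angular":[0,0,0]},{"dp":[0,0,0],"angular":[0,0,0]},{"dp":[0,0,0],"angular":[0,0,0]}]' 0
python3 -m jog '[{"dp":[0,0,0],"angular":[0,0,0]},{"dp":[0,0,0],"angular":[0,0,0]},{"dp":[0,0,0],"angular":[0,0,0]},{"dp":[0,0,0],"angular":[0,0,0]},{"dp":[0,0,0],"angular":[0,0,0]},{"dp":[0,0,0],"angular":[0,0,0]},{"dp":[0,0,0],"angular":[0,0,0]}]' 1 40
```

```text
t: 30.78
tool_pos: [0.4452, 0.1504, 0.0072]
ee_rot: [-3.14, 0.001, -1.375]
ft_force: [0.6, 0.1, -0.1]
finger_gap: 0.0855
finger_force: 0.0
t: 31.65
tool_pos: [0.4447, 0.1501, 0.0065]
ee_rot: [-3.141, 0.0, -1.375]
ft_force: [-1.3, 0.4, 3.5]
finger_gap: 0.0139
finger_force: 40.4
```

```bash
python3 -m jog '[{"dp":[0,0,0.5],"angular":[0,0,0]},{"dp":[0,0,0.8],"angular":[0,0,0]},{"dp":[0,0,0.8],"angular":[0,0,0]},{"dp":[0,0,0.7],"angular":[0,0,-0.1]},{"dp":[0.4,-0.36,0],"angular":[0,0,-0.5]},{"dp":[0.7,-0.64,0],"angular":[0,0,-0.6]},{"dp":[0.7,-0.64,0],"angular":[0,0,-0.6]},{"dp":[0.7,-0.64,0],"angular":[0,0,-0.6]},{"dp":[0.6,-0.54,0],"angular":[0,0,0]},{"dp":[0.24,-0.2,0],"angular":[0,0,0]},{"dp":[0,0,0],"angular":[0,0,0]},{"dp":[0,0,0],"angular":[0,0,0]}]'
python3 -c "
from h import *
snap('w6')"
```

```text
t: 33.15
tool_pos: [0.6105, -0.0003, 0.1461]
ee_rot: [3.141, 0.0, -1.625]
ft_force: [-0.3, -0.5, -0.2]
finger_gap: 0.0139
finger_force: 39.9
[ 6.10490786e-01 -3.45838434e-04  1.46115828e-01] [ 1.79940179e+02  5.09219706e-03 -9.31208894e+01] cam [ 0.60596316 -0.0797375   0.28948434]
```

View pics/w6.png

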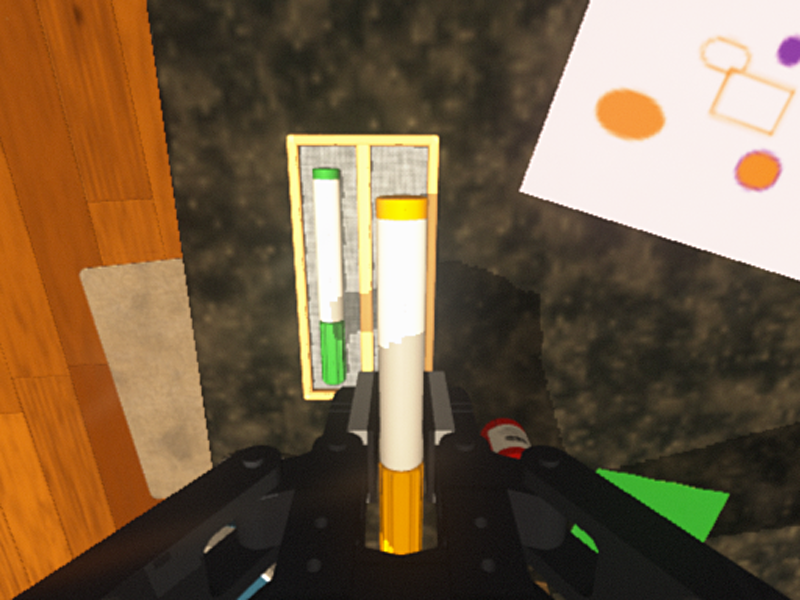

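The green marker lies in the far groove, with its ends at (326,170) and (334,383). The orange marker is held over the near groove, so I'll place it and open the fingers only part way.

```bash
python3 -m jog '[{"dp":[0.01,0,-0.6],"angular":[0,0,0]},{"dp":[0,0,-0.8],"angular":[0,0,0]},{"dp":[0,0,-0.7],"angular":[0,0,0]},{"dp":[0,0,-0.4],"angular":[0,0,0]},{"dp":[0,0,-0.16],"angular":[0,0,0]},{"dp":[0,0,-0.05],"angular":[0,0,0]},{"dp":[0,0,0],"angular":[0,0,0]},{"dp":[0,0,0],"angular":[0,0,0]},{"dp":[0,0,0],"angular":[0,0,0]}]'
python3 -m jog '[{"dp":[0,0,0],"angular":[0,0,0]},{"dp":[0,0,0],"angular":[0,0,0]},{"dp":[0,0,0],"angular":[0,0,0]},{"dp":[0,0,0],"angular":[0,0,0]},{"dp":[0,0,0.4],"angular":[0,0,0]},{"dp":[0,0,0.8],"angular":[0,0,0]},{"dp":[0,0,0.8],"angular":[0,0,0]},{"dp":[0,0,0.8],"angular":[0,0,0]},{"dp":[-0.5,0,0.8],"angular":[0,0,0]},{"dp":[-1,0,0],"angular":[0,0,0]},{"dp":[-1,0,0],"angular":[0,0,0]},{"dp":[-1,0,0],"angular":[0,0,0]}]' 0.65
python3 -m jog '[{"dp":[-0.5,0,0],"angular":[0,0,0]},{"dp":[0,0,0],"angular":[0,0,0]},{"dp":[0,0,0],"angular":[0,0,0]}]'
python3 - <<'E'
from h import *
snap('top2','top'); snap('scene2','scene')
i=np.load('pics/top2.npz')['im'][:,:,::-1]
cv2.imwrite('pics/top2c.png',cv2.resize(i[105:205,110:385],(800,291),interpolation=cv2.INTER_CUBIC))
i=np.load('pics/scene2.npz')['im'][:,:,::-1]
cv2.imwrite('pics/scene2c.png',cv2.resize(i[130:270,150:430],(800,400),interpolation=cv2.INTER_CUBIC))
E
```

```text
t: 34.33
tool_pos: [0.6123, -0.001, 0.0115]
ee_rot: [-3.141, 0.0, -1.626]
ft_force: [-0.6, -0.9, -1.1]
finger_gap: 0.0137
finger_force: 39.9
t: 35.83
tool_pos: [0.4354, -0.0013, 0.1908]
ee_rot: [-3.141, 0.0, -1.626]
ft_force: [0.1, -0.2, 0.6]
finger_gap: 0.0298
finger_force: 0.0
t: 36.2
tool_pos: [0.4129, -0.0009, 0.1912]
ee_rot: [-3.14, 0.0, -1.626]
ft_force: [0.2, 0.1, 1.0]
finger_gap: 0.03
finger_force: 0.0
[ 0.41294971 -0.00087299  0.1912337 ] [-1.79920316e+02  1.90001271e-02 -9.31537414e+01] cam [ 0.29839045 -0.03022285  1.42888413]
[ 0.41307856 -0.00086317  0.19100327] [-1.79953627e+02  7.80172095e-03 -9.31673683e+01] cam [-0.26572508 -0.67251627  0.48666638]
```

View pics/top2c.png

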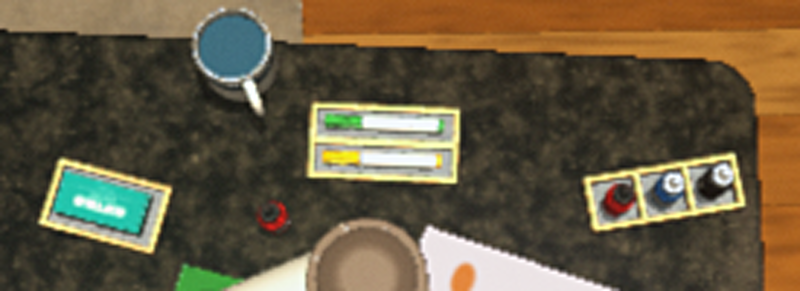

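View pics/scene2c.png

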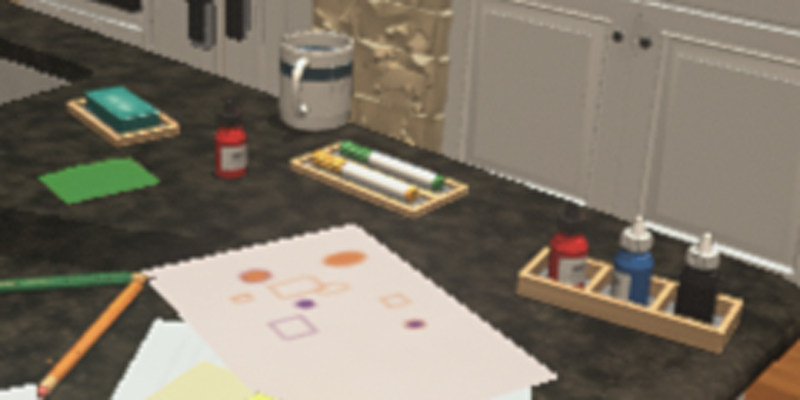

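All five things are in their places: box at (104,201), green marker at (384,124), orange at (382,159), red, blue and black at (620,200), (668,188) and (716,180). The box looks a little off-centre, so I'll check positions and heights.

Run:
```python
from h import *
np.set_printoptions(precision=4,suppress=True)
t=load("top2");k=275/800
W=lambda p,z:np.array([atz(t,110+(a+.5)*k-.5,105+(b+.5)*k-.5,z)[:2] for a,b in p])
C=cloud(t)
def fr(p,c,y):
    y=np.radians(y);R=np.array([[np.cos(y),-np.sin(y)],[np.sin(y),np.cos(y)]]);return (p-np.array(c))@R
im=t["im"]; hsv=cv2.cvtColor(im,cv2.COLOR_RGB2HSV)
m=((hsv[...,0]>78)&(hsv[...,0]<95)&(hsv[...,1]>120)&(abs(C[...,0]-.565)<.08)&(abs(C[...,1]-.3)<.08))
pts=np.argwhere(m)[:,::-1].astype(np.float32); b=cv2.boxPoints(cv2.minAreaRect(pts))
w=np.array([atz(t,u,v,.024)[:2] for u,v in b]); print("box in tray",fr(w,(.5645,.301),-15.4),fr(w.mean(0),(.5645,.301),-15.4),"z",np.median(C[m][:,2]))
for n,p in [("gr",[(324,121),(444,126)]),("or",[(322,157),(442,161)])]:
    w=W(p,.014);print(n,fr(w,(.6315,-.0028),-3.35))
    q=W(p,.0).mean(0); mm=(np.hypot(C[...,0]-w.mean(0)[0],C[...,1]-w.mean(0)[1])<.006); print(" z",np.median(C[mm][:,2]))
R=fr(C[...,:2].reshape(-1,2),(.5686,-.309),9).reshape(C.shape[:2]+(2,))
for n,y in [("red",.054),("blue",0),("black",-.054)]:
    mm=(abs(R[...,0])<.027)&(abs(R[...,1]-y)<.025)&(C[...,2]>.055); print(n,R[mm].mean(0),C[mm][:,2].max())
```

```text
box in tray [[-0.022   0.0513]
 [ 0.0234  0.0524]
 [ 0.021  -0.0459]
 [-0.0242 -0.0465]] [-0.0004  0.0028] z 0.024984513492390566
gr [[ 0.0198  0.067 ]
 [ 0.0202 -0.0656]]
 z 0.018437124424975665
or [[-0.0209  0.0669]
 [-0.0193 -0.065 ]]
 z 0.018354385176315966
red [-0.0021  0.0554] 0.0844925006046173
blue [-0.0005  0.0007] 0.08624635156842012
black [-0.0006 -0.0524] 0.0839411672929572
```

Everything sits on its floor and close to centre. I'm handing in.

```bash
python3 -c "
from station import *
print(hand_in())"
```

```text
the job is handed in; nothing more can be done
None
```

The job is handed in: by the last camera check, both bottles, both markers and the eraser box sit on their bay floors within about 3 mm of centre, and the black bottle and mug are where they were; no verdict was returned.

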